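# Put the mixed-up spares back in their own trays

### The arm

A 6-joint arm with a two-finger parallel gripper is mounted at the origin on the work surface. World frame = base frame: x ahead of the robot, y to its left, z up, the work surface at z = 0. Lengths are in m, angles in rad, forces in N, time in s.
With the tool pointing down it reaches from about 0.35 to 0.775 m from the base axis. Payload 7.3 kg.
Tool frame: the origin (TCP) lies on the centre line of the jaws, within the pads' length; the fingertips stand 25 mm ahead of it and the grasp point (between the pads) lies 6 mm ahead of it; z points along the fingers, y is the line along which they close (so a half turn about z gives the same grasp; the last joint's range is limited). The gripper opens to 92 mm and grips with 3 to 60 N. Pads are 19 mm wide; open, the fingers measure 130 mm over their backs; the gripper's body (75 mm by 190 mm) begins 47 mm behind the grasp point.
Start: joints at [-1.286, 0.342, 1.524, -0, 1.275, -0.146], TCP at [0.219, -0.477, 0.252] pointing down, gripper open.
Joint ranges: [-2.53, 2.53], [-0.77, 2.02], [0.04, 2.7], [-1, 4.14], [0.28, 2.66], [-3.11, 3.11]. Speed limits (rad/s): [2.57, 2.57, 3.14, 3.14, 3.14, 3.14].

### API

Orientations are given as [roll, pitch, yaw] about the fixed x, y, z axes, in that order (R = Rz(yaw) Ry(pitch) Rx(roll)).
In Python, from cell import status, read_camera, camera_info, ticket, models gives the robot as it stands.
- The arm moves only by the tool send_rows, never from a script. Its argument "plan" is a list of rows, each an object with "offset": the shift along the tool's x, y, z in mm, a list of three; "yaw": the turn about the tool's z in rad. In form: [{"offset": [dx, dy, dz], "yaw": yaw}, ...]. A call has 1 to 20 rows; each row shifts and turns the commanded pose from where the row before left it, along the tool's axes as they then stand; what a row does not reach is not made up. A row lasts 1/10 s, in which the tool goes at most 50 mm and 8.59 degrees, less where a joint would pass 70% of its speed; a pose out of reach is approached as far as the arm can. A call is refused whole if a number of a shift passes 50 or a number of a turn 0.15, either way. A call with a gripper value outside its range is refused whole. "hand" is the closure, from 0 (fully open) to 1 (shut), set as the call begins (left out, the last holds). The fingers move at their own pace and stop on an object; "squeeze" is the grip in N (left out, the last holds). Time passes only in rows, so rows that do not move let the fingers close. It gives the time, the measured TCP pose, the force, the opening and the grip force at its end, in the units of the state.
- status.observe(): the state, without advancing time (a new reading comes with each control period).
- read_camera(name): name is "side" or "top"; returns the picture (420x560x3 uint8, red, green, blue); there is no depth.
- camera_info(name): a dict with "vfov" (degrees; the focal length in pixels is half the picture's height over the tangent of half this angle, whatever the lens; pixels are square), "cx", "cy" (the principal point, pixels), "distortion" ([k1, k2, p1, p2, k3] as OpenCV has them; the pictures are not rectified), "origin" and "attitude" of the camera in the world. Camera axes: x right, y down, z forward; pixel columns grow to the right and rows downward; lengths in m; the calibration is good to about 2 mm. A picture is of the moment at which its call begins. camera_info takes no time and is no camera call.
- ticket.hand_in(): hands the job in; it is judged then, once.
Trained networks look in the newest picture that a camera, given by its name, has taken for a name from the list of things; names that differ only in an ending like _2 or _b are one class to them, and where a whole thing is asked for, a point or a joint stands for the part that bears it (a point fixed in the world has none). Each returns a list of dicts, best first, with "conf" (0 to 1); they miss things now and then, are a little off and sometimes report something else, mostly with a low value. They report only what shows in the picture. A call takes as long as a camera call. They do not tell look-alikes from the thing itself.
- models.regions_of(camera, label): "mask" (420x560 bool, what is visible of it) and "extent" ([left, top, right, bottom] in pixels, round what is visible of it).
The state is a dict: "time": time; "qpos": joint angles; "qvel": joint speeds; "joint_efforts": joint torques, N m; "tool_pos": TCP position; "tool_rot": TCP orientation; "contact_force": force on the tool from outside, world axes, zero at the start; "torque": the same for the moment, N m; "opening": finger opening in m; "grip_force": force on a finger pad.
Only numpy, scipy, OpenCV 4.12 (cv2) and the standard library are available. Lean on these libraries where they do the work, as an engineer would, in place of code of your own. Each camera call takes 0.05 s, during which the arm holds its last target. There are 200 camera calls.

### The job

The four loose spares at this tricycle stand have been put back in the wrong trays. Move each one into the tray whose front tongue carries the fixed specimen of the same part, standing upright on its foot in the middle of the compartment and let go. Each tray has room for only one part, but the spare tray, the one with no specimen, is free for parking.

Things in the scene. Friction and masses are not known exactly. Their poses are not given: they have to be found in the camera images.
- bushing: Loose bronze flanged bushing, standing on its flange: flange 50 mm across and 7 mm thick, above it a round sleeve 34 mm across, 40 mm tall in all, 24 mm bore. 0.22 kg. Origin: centre of the underside, z up along the bore; round, so its yaw means nothing. Grip it by the sleeve.
- nut: Loose plain steel high hexagon nut standing on end: 36 mm across flats (41.5 mm over corners), 36 mm tall, 21 mm bore. 0.22 kg. Origin: centre of the underside, z up; two of its flats face +y and -y (and so every 60 degrees).
- socket: Loose rusty steel seat-frame socket: flat foot plate 60 (x) x 40 (y) x 5 mm with an upright open square tube 25 x 25 mm at its middle, 40 mm tall in all; the tube's sides face x and y. 0.17 kg. Origin: centre of the underside, z up. Grip it by the tube.
- mount: Loose yellow plastic mudguard mount: flat foot 56 (x) x 36 (y) x 6 mm with one upright lug at its middle, 36 mm wide (x), 12 mm thick (y), 42 mm tall in all; a low rib 19 mm tall runs along x to either side of the lug. 0.03 kg. Origin: centre of the underside, z up. Grip the lug across its 12 mm thickness (along y).
- tray_bushing: Fixed shallow wooden tray, square compartment 90 x 90 mm inside, 100 mm outside; lips 9 mm above its floor. Origin: centre of the compartment, on the plank; floor at z = +5 mm. The board runs on 62 mm past the -x lip as a tongue. Tray of the bushing: its specimen is fixed on the tongue, 82 mm to -x of the origin, bolted down through its bore (top 52 mm above the plank).
- tray_nut: Fixed shallow wooden tray, square compartment 90 x 90 mm inside, 100 mm outside; lips 9 mm above its floor. Origin: centre of the compartment, on the plank; floor at z = +5 mm. The board runs on 62 mm past the -x lip as a tongue. Tray of the nut: its specimen is fixed on the tongue, 82 mm to -x of the origin, bolted down through its bore (top 48 mm above the plank).
- tray_socket: Fixed shallow wooden tray, square compartment 90 x 90 mm inside, 100 mm outside; lips 9 mm above its floor. Origin: centre of the compartment, on the plank; floor at z = +5 mm. The board runs on 62 mm past the -x lip as a tongue. Tray of the seat-frame socket: its specimen is fixed on the tongue, 82 mm to -x of the origin, screwed down (top 45 mm above the plank).
- tray_mount: Fixed shallow wooden tray, square compartment 90 x 90 mm inside, 100 mm outside; lips 9 mm above its floor. Origin: centre of the compartment, on the plank; floor at z = +5 mm. The board runs on 62 mm past the -x lip as a tongue. Tray of the mudguard mount: its specimen is fixed on the tongue, 82 mm to -x of the origin, screwed down (top 47 mm above the plank).
- tray_spare: Fixed shallow wooden tray, square compartment 90 x 90 mm inside, 100 mm outside; lips 9 mm above its floor. Origin: centre of the compartment, on the plank; floor at z = +5 mm. The board runs on 62 mm past the -x lip as a tongue. Its tongue is bare: this is the spare tray, empty at the start.
Things that resemble listed ones, but are neither listed nor needed, are in the scene too. What is shaped like the socket but green or purple is not meant.

How it is judged:
By the outcome, as a careful person would: the job done as asked, in the order asked, and still so for the second after the job is handed in, with the robot touching nothing.
It also fails if it takes over 131 s, if anything falls off the work surface, if the arm or the gripper's body presses on something with over 40 N, if the wrist force passes 120 N, or if a joint passes its speed limit or range.

## Working session

There is one attempt and no reset: what is moved stays moved. The work goes in short steps, Python scripts to look and compute and a tool call to move; the robot and the scene stay as the last step left them, time stands still between calls to the robot, and variables do not carry over. Pictures are saved under pics/ and viewed, at most 14 in all, crops included, and the job is handed in when it is done.

Besides the shell and the picture viewer there is one more tool, called as name(argument=value, ...) on one line, values as JSON. send_rows: Moves the arm, as the interface text tells. Its arguments: {"type":"object","properties":{"plan":{"type":"array"},"hand":{"type":"number"},"squeeze":{"type":"number"}},"required":["plan"]}

```bash
ls; mkdir -p pics; python3 - <<'E'
from cell import status, read_camera, camera_info
import cv2
for n in ("top","side"):
    print(n,camera_info(n)); cv2.imwrite(f"pics/{n}0.png",read_camera(n)[:,:,::-1])
s=status.observe(); print(s)
E
```

```text
pics
top {'vfov': 44.29975991258313, 'cx': 273.34049268005106, 'cy': 204.21421060163323, 'distortion': array([-0.15954017,  0.        ,  0.        ,  0.        ,  0.        ]), 'origin': array([ 0.52490644, -0.01256146,  1.19084757]), 'attitude': array([-3.06475907,  0.01237057, -1.57844276])}
side {'vfov': 47.800190971244916, 'cx': 281.07723550145954, 'cy': 217.03434135522778, 'distortion': array([-0.06842371,  0.        ,  0.        ,  0.        ,  0.        ]), 'origin': array([0.14059916, 0.5546719 , 0.55236953]), 'attitude': array([-2.19115664,  0.01670492, -2.42119106])}
{'time': 0.1, 'qpos': array([-1.28599969e+00,  3.42664013e-01,  1.52490705e+00, -1.21425064e-05,
        1.27543635e+00, -1.45981394e-01]), 'qvel': array([-9.54929429e-04, -1.60982171e-03, -8.87555503e-04,  6.94498064e-04,
        5.06850219e-05, -2.87122983e-04]), 'joint_efforts': array([ 2.00236376e-03, -4.32003558e+01, -2.44694799e+01,  7.20082107e-02,
        5.26959740e-02, -4.86080432e-05]), 'tool_pos': array([ 0.21915963, -0.47670106,  0.2511138 ]), 'tool_rot': array([-3.14019125e+00, -1.94307397e-04,  4.30781438e-01]), 'contact_force': array([-0.06117638, -0.37375229, -0.03212884]), 'torque': array([-0.00372254, -0.06526148, -0.019323  ]), 'grip_force': 0.0, 'opening': 0.09167348651849229}
```

View pics/top0.png

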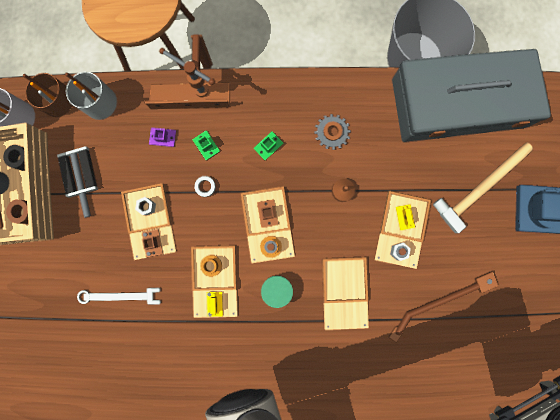

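View pics/side0.png

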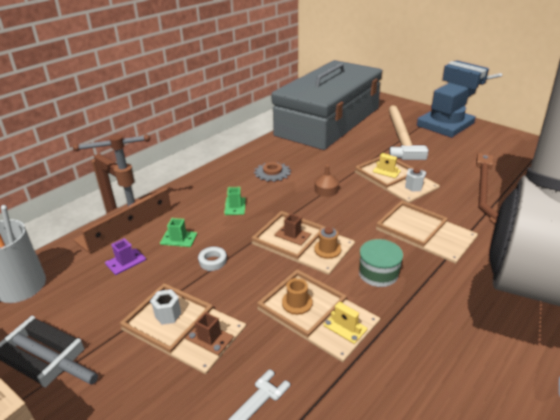

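The top view (image up = +x, left = +y) shows the following, by pixel position:
- **Socket tray (148,208):** holds the nut.
- **Mount tray (211,265):** holds the bushing.
- **Bushing tray (266,210):** holds the socket.
- **Nut tray (406,215):** holds the mount.
- **Spare tray (346,280):** empty.

The green and purple sockets and the white ring are decoys.

```bash
cat > h.py <<'E'
import numpy as np, cv2
from scipy.optimize import minimize
from scipy.spatial.transform import Rotation as R
from cell import camera_info
def proj(P,cam):
    c=camera_info(cam); M=R.from_euler('xyz',c["attitude"]).as_matrix()
    f=210/np.tan(np.radians(c["vfov"]/2)); K=np.array([[f,0,c["cx"]],[0,f,c["cy"]],[0,0,1.]])
    q=(np.asarray(P,float)-c["origin"])@M
    return cv2.projectPoints(q,np.zeros(3),np.zeros(3),K,np.array(c["distortion"]))[0].reshape(-1,2)
def ground(uv,z,cam):
    from scipy.optimize import fsolve
    return fsolve(lambda p: proj([[p[0],p[1],z]],cam)[0]-uv,[.55,0.])
def box(x,y,z0,z1): return np.array([[a,b,c] for a in(-x/2,x/2) for b in(-y/2,y/2) for c in(z0,z1)])
def cyl(r,z0,z1,n=24,o=0): return np.array([[r*np.cos(t+o),r*np.sin(t+o),z] for t in np.arange(n)*2*np.pi/n for z in(z0,z1)])
TRAY=box(.162,.100,0,.007)-[.031,0,0]
SH={'bushing':[cyl(.025,0,.007),cyl(.017,0,.04)],'nut':[cyl(.02078,0,.036,6)],
 'socket':[box(.06,.04,0,.005),box(.025,.025,0,.04)],'mount':[box(.056,.036,0,.006),box(.036,.012,0,.042)],'tray':[TRAY]}
S=8
def sil(name,x,y,yaw,z,cam,off,wh):
    im=np.zeros((wh[1]*S,wh[0]*S),np.uint8); c,s=np.cos(yaw),np.sin(yaw)
    for P in SH[name]:
        Q=np.c_[P[:,0]*c-P[:,1]*s+x,P[:,0]*s+P[:,1]*c+y,P[:,2]+z]
        h=cv2.convexHull(((proj(Q,cam)-off+.5)*S).astype(np.float32))
        cv2.fillConvexPoly(im,np.round(h).astype(np.int32),255)
    return cv2.resize(im,wh,interpolation=cv2.INTER_AREA)/255.
def fit(name,masks,x0,yaws,z=.005):
    crops=[]
    for cam,m in masks.items():
        ys,xs=np.where(m); o=np.array([xs.min()-12,ys.min()-12]).clip(0); e=np.array([xs.max()+12,ys.max()+12])
        crops.append((cam,o,tuple(int(v) for v in e-o),m[o[1]:e[1],o[0]:e[0]].astype(float)))
    def cost(p):
        return sum(np.abs((a:=sil(name,*p,z,c,o,(m.shape[1],m.shape[0])))-m).sum()/m.sum() for c,o,wh,m in crops)
    best=None
    for w in yaws:
        p0=np.array([*x0,w]); r=minimize(cost,p0,method='Nelder-Mead',options=dict(initial_simplex=p0+np.array([[0,0,0],[.01,0,0],[0,.01,0],[0,0,.2]]),xatol=2e-4,fatol=1e-4,maxfev=150))
        if best is None or r.fun<best.fun: best=r
    return best.x,best.fun/len(crops)
E
python3 - <<'E'
import numpy as np,pickle
from cell import models,read_camera
from h import *
out={}
for cam in("top","side"):
    read_camera(cam)
    for l in("bushing","nut","socket","mount","tray_spare","tray_nut"):
        r=models.regions_of(cam,l); out[cam,l]=r
        print(cam,l,[(round(d['conf'],2),np.round(d['extent']).astype(int).tolist(),int(d['mask'].sum())) for d in r])
pickle.dump(out,open('d.pkl','wb'))
E
```

```text
top bushing []
top nut [(0.76, [134, 198, 156, 216], 258)]
top socket [(0.96, [150, 126, 175, 146], 445), (0.87, [255, 197, 280, 224], 476), (0.72, [193, 130, 221, 164], 457), (0.57, [253, 134, 284, 161], 458)]
top mount [(0.56, [397, 205, 412, 230], 330)]
top tray_spare [(0.81, [324, 252, 367, 326], 3096)]
top tray_nut [(0.72, [374, 194, 428, 268], 2758)]
side bushing [(0.81, [280, 274, 312, 319], 850)]
side nut [(0.96, [153, 289, 178, 325], 783)]
side socket [(0.9, [161, 218, 198, 247], 684), (0.88, [226, 187, 247, 216], 476), (0.68, [107, 240, 142, 270], 717), (0.62, [276, 216, 312, 244], 635)]
side mount [(0.89, [372, 154, 399, 180], 496)]
side tray_spare [(0.71, [382, 204, 475, 262], 2968), (0.35, [118, 283, 246, 371], 5277)]
side tray_nut [(0.65, [356, 160, 440, 202], 1770)]
```

```bash
python3 - <<'E'
import numpy as np,pickle
from cell import models,read_camera
from h import *
out=pickle.load(open('d.pkl','rb')); read_camera("top")
for l in("bushing","tray_bushing","tray_socket","tray_mount"):
    r=models.regions_of("top",l); out["top",l]=r
    print(l,[(round(d['conf'],2),np.round(d['extent']).astype(int).tolist(),int(d['mask'].sum())) for d in r])
pickle.dump(out,open('d.pkl','wb'))
near={'nut':(146,207),'socket':(267,210),'mount':(406,215),'bushing':(211,265)}
nears={'nut':(166,306),'socket':(294,230),'mount':(386,168),'bushing':(296,297)}
def pick(r,uv):
    for d in r:
        e=d['extent']
        if np.hypot((e[0]+e[2])/2-uv[0],(e[1]+e[3])/2-uv[1])<15: return d['mask']
res={}
for n in near:
    ms={c:m for c,N in(("top",near),("side",nears)) if (m:=pick(out[c,n],N[n])) is not None}
    x0=ground(near[n],.025,"top")
    ya=[0] if n=='bushing' else [0,.5] if n=='nut' else [-.8,0,.8,1.57]
    p,f=fit(n,ms,x0,ya); res[n]=p; print(n,list(ms),np.round(p,4),round(f,3))
tn={'tray_socket':(150,220),'tray_mount':(215,282),'tray_bushing':(269,225),'tray_nut':(402,230),'tray_spare':(346,293)}
for n,uv in tn.items():
    m=pick(out["top",n],uv)
    if m is None: print(n,'missing'); continue
    h=cv2.convexHull(np.argwhere(m)[:,::-1].astype(np.int32)); k=np.zeros((420,560),np.uint8); cv2.fillConvexPoly(k,h,1)
    p,f=fit('tray',{"top":k>0},ground(np.array(uv)-[0,14],.005,"top"),[-.2,.2],z=0); res[n]=p; print(n,np.round(p,4),round(f,3))
pickle.dump(res,open('res.pkl','wb'))
E
```

```text
bushing [(0.73, [200, 254, 222, 277], 339), (0.22, [398, 204, 414, 230], 381)]
tray_bushing [(0.86, [242, 185, 296, 264], 2646), (0.55, [375, 194, 432, 267], 2668)]
tray_socket [(0.67, [120, 182, 175, 256], 2843)]
tray_mount [(0.59, [190, 244, 236, 320], 2725), (0.59, [133, 195, 154, 218], 284), (0.23, [374, 194, 429, 267], 2690)]
nut ['top', 'side'] [ 0.613   0.2957 -0.0619] 0.125
socket ['top', 'side'] [0.5957 0.0153 0.1556] 0.089Traceback (most recent call last):
  File "<stdin>", line 20, in <module>
  File "h.py", line 35, in fit
    p0=np.array([*x0,w]); r=minimize(cost,p0,method='Nelder-Mead',options=dict(initial_simplex=p0+np.array([[0,0,0],[.01,0,0],[0,.01,0],[0,0,.2]]),xatol=2e-4,fatol=1e-4,maxfev=150))
                            ~~~~~~~~^^^^^^^^^^^^^^^^^^^^^^^^^^^^^^^^^^^^^^^^^^^^^^^^^^^^^^^^^^^^^^^^^^^^^^^^^^^^^^^^^^^^^^^^^^^^^^^^^^^^^^^^^^^^^^^^^^^^^^^^^^^^^^^^^^^^^^^^^^^^^^^^^
    res = _minimize_neldermead(fun, x0, args, callback, bounds=bounds,
                               **options)
    fxc = func(xc)
    fx = function(np.copy(x), *(wrapper_args + args))
  File "h.py", line 32, in cost
    return sum(np.abs((a:=sil(name,*p,z,c,o,(m.shape[1],m.shape[0])))-m).sum()/m.sum() for c,o,wh,m in crops)
  File "h.py", line 32, in <genexpr>
    return sum(np.abs((a:=sil(name,*p,z,c,o,(m.shape[1],m.shape[0])))-m).sum()/m.sum() for c,o,wh,m in crops)
                          ~~~^^^^^^^^^^^^^^^^^^^^^^^^^^^^^^^^^^^^^^^
  File "h.py", line 23, in sil
    h=cv2.convexHull(((proj(Q,cam)-off+.5)*S).astype(np.float32))
                       ~~~~^^^^^^^
  File "h.py", line 6, in proj
    c=camera_info(cam); M=R.from_euler('xyz',c["attitude"]).as_matrix()
ValueError: time passes only in moves, steps and waits
```

```bash
sed -i 's/^from cell import camera_info/import functools\nfrom cell import camera_info as _ci\ncamera_info=functools.lru_cache(_ci)/' h.py
cat > meas.py <<'E'
import numpy as np,pickle
from h import *
out=pickle.load(open('d.pkl','rb'))
near={'nut':(146,207),'socket':(267,210),'mount':(406,215),'bushing':(211,265)}
nears={'nut':(166,306),'socket':(294,230),'mount':(386,168),'bushing':(296,297)}
def pick(r,uv):
    for d in r:
        e=d['extent']
        if np.hypot((e[0]+e[2])/2-uv[0],(e[1]+e[3])/2-uv[1])<15: return d['mask']
def fill(m): 
    h=cv2.convexHull(np.argwhere(m)[:,::-1].astype(np.int32)); k=np.zeros((420,560),np.uint8); cv2.fillConvexPoly(k,h,1); return k>0
res={}
for n in near:
    ms={c:(fill(m) if n in('nut',) else m) for c,N in(("top",near),("side",nears)) if (m:=pick(out[c,n],N[n])) is not None}
    x0=ground(near[n],.025,"top")
    ya=[0] if n=='bushing' else [0,.5] if n=='nut' else [-.8,0,.8,1.57]
    p,f=fit(n,ms,x0,ya); res[n]=p; print(n,list(ms),np.round(p,4),round(f,3))
tn={'tray_socket':(150,220),'tray_mount':(215,282),'tray_bushing':(269,225),'tray_nut':(402,230),'tray_spare':(346,293)}
for n,uv in tn.items():
    m=pick(out["top",n],uv)
    if m is None: print(n,'missing'); continue
    p,f=fit('tray',{"top":fill(m)},ground(np.array(uv)-[0,14],.005,"top"),[-.2,.2],z=0); res[n]=p; print(n,np.round(p,4),round(f,3))
pickle.dump(res,open('res.pkl','wb'))
from cell import read_camera
im=read_camera("top")[:,:,::-1].copy(); im=cv2.resize(im[160:340,100:450],None,fx=2.2,fy=2.2,interpolation=cv2.INTER_CUBIC)
for n,p in res.items():
    c,s=np.cos(p[2]),np.sin(p[2])
    for P in SH['tray' if 'tray' in n else n]:
        Q=np.c_[P[:,0]*c-P[:,1]*s+p[0],P[:,0]*s+P[:,1]*c+p[1],P[:,2]+(0 if 'tray' in n else .005)]
        h=cv2.convexHull(((proj(Q,'top')-[100,160]+.5)*2.2).astype(np.int32)); cv2.polylines(im,[h],True,(255,0,0))
cv2.imwrite('pics/fit.png',im)
E
python3 meas.py
```

```text
nut ['top', 'side'] [0.613  0.2957 0.0013] 0.079
socket ['top', 'side'] [0.5957 0.0153 0.1556] 0.089
mount ['top', 'side'] [ 0.5853 -0.3012  0.186 ] 0.143
bushing ['top', 'side'] [ 0.4778  0.1466 -0.0145] 0.131
tray_socket [0.6115 0.2991 0.1825] 0.078
tray_mount [0.4707 0.1413 0.0354] 0.03
tray_bushing [0.6006 0.0207 0.1474] 0.042
tray_nut [ 0.5848 -0.3043 -0.2186] 0.069
tray_spare [ 0.4424 -0.1609  0.0084] 0.031
```

View pics/fit.png

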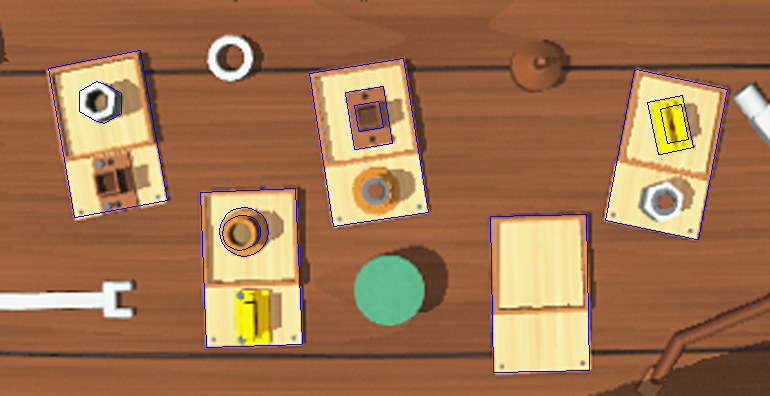

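The overlays line up well with the parts and trays in the top view: nut at (99,102), socket (368,117), mount (671,125), bushing (242,232). So I can plan moves. The nut parks in the spare tray first.

```bash
cat > go.py <<'E'
import sys,numpy as np
from scipy.spatial.transform import Rotation as R
from cell import status
s=status.observe(); p=s['tool_pos'].copy(); yaw=s['tool_rot'][2]
print('t',round(s['time'],2),'pos',np.round(p,4),'rot',np.round(s['tool_rot'],4))
for a in sys.argv[1:]:   # each x,y,z,yaw of TCP
    t=[float(v) for v in a.split(',')]
    M=R.from_euler('xyz',[np.pi,0,t[3]]).as_matrix()
    print('turn',round(yaw-t[3],3),'then offset mm',np.round(1000*(t[:3]-p)@M,1)); p=np.array(t[:3]); yaw=t[3]
E
python3 go.py .613,.2957,.15,0 .613,.2957,.036,0 .613,.2957,.15,0 .4424,-.1609,.15,0
```

```text
t 1.1 pos [ 0.2193 -0.477   0.2517] rot [3.1415 0.     0.4308]
turn 0.431 then offset mm [ 393.7 -772.7  101.7]
turn 0.0 then offset mm [  0.  -0. 114.]
turn 0.0 then offset mm [   0.    0. -114.]
turn 0.0 then offset mm [-170.6  456.6    0. ]
```

send_rows(plan=[{"offset": [0, 0, 0], "yaw": 0.144}, {"offset": [0, 0, 0], "yaw": 0.144}, {"offset": [0, 0, 0], "yaw": 0.143}, {"offset": [20, -39, 0], "yaw": 0}, {"offset": [20, -39, 0], "yaw": 0}, {"offset": [20, -39, 0], "yaw": 0}, {"offset": [20, -39, 0], "yaw": 0}, {"offset": [20, -39, 0], "yaw": 0}, {"offset": [20, -39, 0], "yaw": 0}, {"offset": [20, -39, 0], "yaw": 0}, {"offset": [20, -39, 0], "yaw": 0}, {"offset": [20, -39, 0], "yaw": 0}, {"offset": [20, -39, 0], "yaw": 0}, {"offset": [20, -39, 0], "yaw": 0}, {"offset": [20, -39, 0], "yaw": 0}, {"offset": [20, -39, 0], "yaw": 0}, {"offset": [20, -39, 0], "yaw": 0}, {"offset": [20, -39, 0], "yaw": 0}, {"offset": [20, -39, 0], "yaw": 0}, {"offset": [0, 0, 0], "yaw": 0}], hand=0.35, squeeze=25)

```text
time: 3.1
tool_pos: [0.5407, 0.1512, 0.2511]
tool_rot: [-3.14, -0.001, 0.004]
contact_force: [0.7, -0.3, -0.5]
opening: 0.0597
grip_force: 0.0
```

```bash
python3 go.py .613,.2957,.15,0 .613,.2957,.04,0
```

```text
t 3.1 pos [0.5407 0.1512 0.2511] rot [-3.1401e+00 -8.0000e-04  4.2000e-03]
turn 0.004 then offset mm [  72.3 -144.5  101.1]
turn 0.0 then offset mm [  0.  -0. 110.]
```

send_rows(plan=[{"offset": [18, -37, 25], "yaw": 0}, {"offset": [18, -37, 25], "yaw": 0}, {"offset": [18, -37, 25], "yaw": 0}, {"offset": [18, -35, 26], "yaw": 0}, {"offset": [0, 0, 20], "yaw": 0}, {"offset": [0, 0, 20], "yaw": 0}, {"offset": [0, 0, 0], "yaw": 0}, {"offset": [0, 0, 0], "yaw": 0}, {"offset": [0, 0, 0], "yaw": 0}])

```text
time: 4.0
tool_pos: [0.6123, 0.2926, 0.1125]
tool_rot: [-3.141, -0.003, -0.001]
contact_force: [-0.4, -0.1, 0.4]
opening: 0.0595
grip_force: 0.0
```

```bash
python3 go.py .613,.2957,.04,0; python3 -c "
from cell import read_camera
import cv2
a=read_camera('side')[200:400,60:360,::-1]
cv2.imwrite('pics/s1.png',cv2.resize(a,None,fx=2.4,fy=2.4))"
```

```text
t 4.0 pos [0.6123 0.2926 0.1125] rot [-3.1409e+00 -2.5000e-03 -8.0000e-04]
turn -0.001 then offset mm [ 0.7 -3.1 72.5]
```

View pics/s1.png

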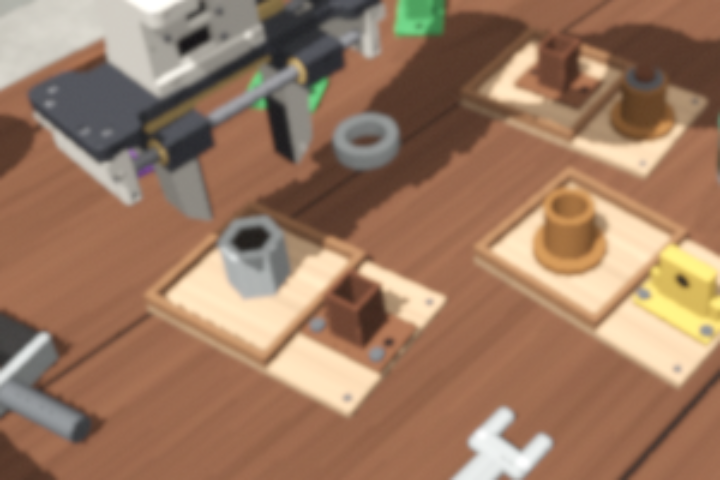

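The side crop shows the open fingers above the nut at (255,255), with the closing line across it. Descend and grip.

send_rows(plan=[{"offset": [0, -2, 25], "yaw": 0}, {"offset": [0, 0, 25], "yaw": 0}, {"offset": [0, 0, 22], "yaw": 0}, {"offset": [0, 0, 0], "yaw": 0}, {"offset": [0, 0, 0], "yaw": 0}])

```text
time: 4.55
tool_pos: [0.612, 0.2949, 0.0399]
tool_rot: [-3.141, -0.001, -0.0]
contact_force: [-0.4, 0.8, 0.3]
opening: 0.0598
grip_force: 0.0
```

send_rows(plan=[{"offset": [0, 0, 0], "yaw": 0}, {"offset": [0, 0, 0], "yaw": 0}, {"offset": [0, 0, 0], "yaw": 0}, {"offset": [0, 0, 0], "yaw": 0}, {"offset": [0, 0, 0], "yaw": 0}, {"offset": [0, 0, 0], "yaw": 0}, {"offset": [0, 0, 0], "yaw": 0}], hand=1, squeeze=25)

```text
time: 5.25
tool_pos: [0.6119, 0.2951, 0.0398]
tool_rot: [-3.141, -0.002, -0.0]
contact_force: [-1.6, -0.1, 6.2]
opening: 0.0371
grip_force: 24.5
```

```bash
python3 go.py .613,.2957,.15,0 .4424,-.1609,.15,0 
```

```text
t 5.25 pos [0.6119 0.2951 0.0398] rot [-3.1411e+00 -1.5000e-03 -2.0000e-04]
turn -0.0 then offset mm [   1.1   -0.6 -110.2]
turn 0.0 then offset mm [-170.6  456.6    0. ]
```

send_rows(plan=[{"offset": [0, 0, -20], "yaw": 0}, {"offset": [0, 0, -30], "yaw": 0}, {"offset": [0, 0, -30], "yaw": 0}, {"offset": [0, 0, -30], "yaw": 0}, {"offset": [-12, 32, 0], "yaw": 0}, {"offset": [-12, 32, 0], "yaw": 0}, {"offset": [-12, 33, 0], "yaw": 0}, {"offset": [-12, 33, 0], "yaw": 0}, {"offset": [-12, 33, 0], "yaw": 0}, {"offset": [-12, 33, 0], "yaw": 0}, {"offset": [-12, 33, 0], "yaw": 0}, {"offset": [-12, 33, 0], "yaw": 0}, {"offset": [-12, 33, 0], "yaw": 0}, {"offset": [-12, 33, 0], "yaw": 0}, {"offset": [-12, 33, 0], "yaw": 0}, {"offset": [-12, 32, 0], "yaw": 0}, {"offset": [-12, 32, 0], "yaw": 0}, {"offset": [-13, 31, 0], "yaw": 0}, {"offset": [0, 0, 0], "yaw": 0}, {"offset": [0, 0, 0], "yaw": 0}])

```text
time: 7.25
tool_pos: [0.4419, -0.1614, 0.1485]
tool_rot: [-3.141, 0.001, -0.002]
contact_force: [0.0, -0.1, -1.4]
opening: 0.0374
grip_force: 24.4
```

```bash
python3 go.py .4424,-.1609,.0405,0 
```

```text
t 7.25 pos [ 0.4419 -0.1614  0.1485] rot [-3.1411e+00  5.0000e-04 -2.3000e-03]
turn -0.002 then offset mm [  0.5  -0.5 108. ]
```

send_rows(plan=[{"offset": [0, 0, 35], "yaw": 0}, {"offset": [0, 0, 35], "yaw": 0}, {"offset": [0, 0, 25], "yaw": 0}, {"offset": [0, 0, 9], "yaw": 0}, {"offset": [0, 0, 4], "yaw": 0}, {"offset": [0, 0, 0], "yaw": 0}, {"offset": [0, 0, 0], "yaw": 0}])

```text
time: 7.95
tool_pos: [0.4432, -0.1613, 0.0418]
tool_rot: [3.14, -0.002, 0.0]
contact_force: [-0.7, 0.3, -2.1]
opening: 0.0372
grip_force: 24.4
```

send_rows(plan=[{"offset": [0, 0, 0], "yaw": 0}, {"offset": [0, 0, 0], "yaw": 0}, {"offset": [0, 0, 0], "yaw": 0}, {"offset": [0, 0, 0], "yaw": 0}, {"offset": [0, 0, 0], "yaw": 0}, {"offset": [0, 0, -20], "yaw": 0}, {"offset": [0, 0, -30], "yaw": 0}, {"offset": [0, 0, -30], "yaw": 0}, {"offset": [0, 0, -30], "yaw": 0}, {"offset": [0, 0, 0], "yaw": 0}], hand=0.35)

```text
time: 8.95
tool_pos: [0.4442, -0.1621, 0.1543]
tool_rot: [3.138, -0.007, -0.0]
contact_force: [0.2, -0.6, -0.9]
opening: 0.0597
grip_force: 0.0
```

```bash
python3 go.py .5957,.0153,.15,.1556 .5957,.0153,.04,.1556 
```

```text
t 8.95 pos [ 0.4442 -0.1621  0.1543] rot [ 3.1378e+00 -6.7000e-03 -2.0000e-04]
turn -0.156 then offset mm [ 177.1 -151.8    4.3]
turn 0.0 then offset mm [  0.  -0. 110.]
```

send_rows(plan=[{"offset": [0, 0, 0], "yaw": -0.078}, {"offset": [0, 0, 0], "yaw": -0.078}, {"offset": [25, -22, 0], "yaw": 0}, {"offset": [25, -22, 0], "yaw": 0}, {"offset": [25, -22, 0], "yaw": 0}, {"offset": [25, -22, 0], "yaw": 0}, {"offset": [25, -22, 0], "yaw": 0}, {"offset": [25, -21, 0], "yaw": 0}, {"offset": [27, -21, 20], "yaw": 0}, {"offset": [0, 0, 20], "yaw": 0}, {"offset": [0, 0, 0], "yaw": 0}, {"offset": [0, 0, 0], "yaw": 0}], hand=0.4)

```text
time: 10.15
tool_pos: [0.593, 0.0164, 0.1101]
tool_rot: [-3.141, 0.002, 0.156]
contact_force: [-0.9, 0.4, 0.3]
opening: 0.0552
grip_force: 0.0
```

```bash
python3 go.py .5957,.0153,.04,.1556; python3 -c "
from cell import read_camera
import cv2
a=read_camera('side')[170:330,200:500,::-1]
cv2.imwrite('pics/s2.png',cv2.resize(a,None,fx=2.4,fy=2.4))"
```

```text
t 10.15 pos [0.593  0.0164 0.1101] rot [-3.1413e+00  2.0000e-03  1.5570e-01]
turn 0.0 then offset mm [ 2.5  1.5 70.1]
```

View pics/s2.png

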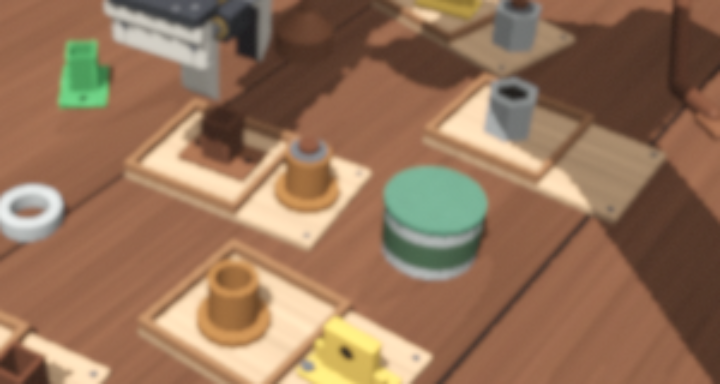

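The side crop shows the nut standing upright in the spare tray at (512,110), and the fingers above the socket at (222,135). Descend and grip.

send_rows(plan=[{"offset": [2, 1, 25], "yaw": 0}, {"offset": [0, 0, 25], "yaw": 0}, {"offset": [0, 0, 20], "yaw": 0}, {"offset": [0, 0, 0], "yaw": 0}, {"offset": [0, 0, 0], "yaw": 0}])

```text
time: 10.7
tool_pos: [0.5962, 0.0153, 0.0419]
tool_rot: [3.141, -0.001, 0.155]
contact_force: [0.1, -0.2, -0.6]
opening: 0.0547
grip_force: 0.0
```

send_rows(plan=[{"offset": [0, 0, 0], "yaw": 0}, {"offset": [0, 0, 0], "yaw": 0}, {"offset": [0, 0, 0], "yaw": 0}, {"offset": [0, 0, 0], "yaw": 0}, {"offset": [0, 0, 0], "yaw": 0}, {"offset": [0, 0, 0], "yaw": 0}, {"offset": [0, 0, 0], "yaw": 0}], hand=1, squeeze=25)

```text
time: 11.4
tool_pos: [0.5959, 0.0159, 0.0411]
tool_rot: [3.141, -0.001, 0.156]
contact_force: [-1.5, -0.3, 4.6]
opening: 0.0249
grip_force: 25.0
```

```bash
python3 go.py .5957,.0153,.15,.1825 .6115,.2991,.15,.1825 
```

```text
t 11.4 pos [0.5959 0.0159 0.0411] rot [ 3.1414e+00 -5.0000e-04  1.5590e-01]
turn -0.027 then offset mm [  -0.3    0.5 -108.9]
turn 0.0 then offset mm [  67.  -276.2   -0. ]
```

send_rows(plan=[{"offset": [0, 0, -20], "yaw": 0}, {"offset": [0, 0, -30], "yaw": 0}, {"offset": [0, 0, -30], "yaw": 0}, {"offset": [0, 0, -29], "yaw": -0.027}, {"offset": [7, -28, 0], "yaw": 0}, {"offset": [7, -28, 0], "yaw": 0}, {"offset": [7, -28, 0], "yaw": 0}, {"offset": [7, -28, 0], "yaw": 0}, {"offset": [7, -28, 0], "yaw": 0}, {"offset": [7, -28, 0], "yaw": 0}, {"offset": [7, -28, 0], "yaw": 0}, {"offset": [6, -27, 0], "yaw": 0}, {"offset": [6, -27, 0], "yaw": 0}, {"offset": [6, -26, 0], "yaw": 0}, {"offset": [0, 0, 0], "yaw": 0}, {"offset": [0, 0, 0], "yaw": 0}])

```text
time: 13.0
tool_pos: [0.6109, 0.2996, 0.1486]
tool_rot: [3.141, 0.002, 0.184]
contact_force: [-0.6, -1.5, -1.8]
opening: 0.0247
grip_force: 25.0
```

```bash
python3 go.py .6115,.2991,.042,.1825 
```

```text
t 13.0 pos [0.6109 0.2996 0.1486] rot [3.1408e+00 1.7000e-03 1.8410e-01]
turn 0.002 then offset mm [  0.5   0.6 106.6]
```

send_rows(plan=[{"offset": [0, 0, 35], "yaw": 0}, {"offset": [0, 0, 35], "yaw": 0}, {"offset": [0, 0, 25], "yaw": 0}, {"offset": [0, 0, 9], "yaw": 0}, {"offset": [0, 0, 3], "yaw": 0}, {"offset": [0, 0, 0], "yaw": 0}, {"offset": [0, 0, 0], "yaw": 0}])

```text
time: 13.7
tool_pos: [0.6125, 0.2995, 0.0445]
tool_rot: [-3.141, -0.003, 0.183]
contact_force: [-0.9, -0.4, -1.5]
opening: 0.0251
grip_force: 25.0
```

send_rows(plan=[{"offset": [0, 0, 0], "yaw": 0}, {"offset": [0, 0, 0], "yaw": 0}, {"offset": [0, 0, 0], "yaw": 0}, {"offset": [0, 0, 0], "yaw": 0}, {"offset": [0, 0, 0], "yaw": 0}, {"offset": [0, 0, -20], "yaw": 0}, {"offset": [0, 0, -30], "yaw": 0}, {"offset": [0, 0, -30], "yaw": 0}, {"offset": [0, 0, -30], "yaw": 0}, {"offset": [0, 0, 0], "yaw": 0}], hand=0.4)

```text
time: 14.7
tool_pos: [0.6137, 0.3003, 0.1581]
tool_rot: [-3.14, -0.009, 0.183]
contact_force: [0.8, 0.2, 1.4]
opening: 0.0554
grip_force: 0.0
```

```bash
python3 go.py .4778,.1466,.15,.1 .4778,.1466,.042,.1 
```

```text
t 14.7 pos [0.6137 0.3003 0.1581] rot [-3.1402 -0.0092  0.1829]
turn 0.083 then offset mm [-150.5  139.4    8.1]
turn 0.0 then offset mm [  0.  -0. 108.]
```

send_rows(plan=[{"offset": [0, 0, 0], "yaw": 0.083}, {"offset": [-25, 23, 0], "yaw": 0}, {"offset": [-25, 23, 0], "yaw": 0}, {"offset": [-25, 23, 0], "yaw": 0}, {"offset": [-25, 23, 0], "yaw": 0}, {"offset": [-25, 23, 0], "yaw": 0}, {"offset": [-25, 24, 20], "yaw": 0}, {"offset": [0, 0, 20], "yaw": 0}, {"offset": [0, 0, 0], "yaw": 0}, {"offset": [0, 0, 0], "yaw": 0}, {"offset": [0, 0, 0], "yaw": 0}], hand=0.3)

```text
time: 15.8
tool_pos: [0.477, 0.1467, 0.1134]
tool_rot: [-3.142, -0.002, 0.1]
contact_force: [-0.7, 0.0, 0.8]
opening: 0.0638
grip_force: 0.0
```

```bash
python3 go.py .4778,.1466,.042,.1; python3 -c "
from cell import read_camera
import cv2
a=read_camera('side')[220:400,80:400,::-1]
cv2.imwrite('pics/s3.png',cv2.resize(a,None,fx=2.4,fy=2.4))"
```

```text
t 15.8 pos [0.477  0.1467 0.1134] rot [-3.1416e+00 -1.6000e-03  1.0040e-01]
turn 0.0 then offset mm [ 0.8  0.1 71.4]
```

View pics/s3.png

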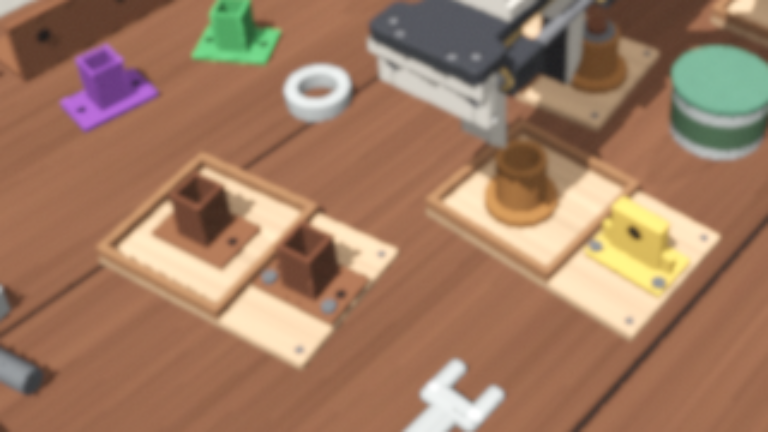

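The socket now stands upright in the middle of its tray at (207,225), and the gripper is over the bushing at (521,185).

send_rows(plan=[{"offset": [0, 0, 25], "yaw": 0}, {"offset": [0, 0, 25], "yaw": 0}, {"offset": [0, 0, 21], "yaw": 0}, {"offset": [0, 0, 0], "yaw": 0}, {"offset": [0, 0, 0], "yaw": 0}])

```text
time: 16.35
tool_pos: [0.4766, 0.1465, 0.0422]
tool_rot: [3.142, -0.0, 0.1]
contact_force: [0.2, 0.1, 0.2]
opening: 0.0643
grip_force: 0.0
```

send_rows(plan=[{"offset": [0, 0, 0], "yaw": 0}, {"offset": [0, 0, 0], "yaw": 0}, {"offset": [0, 0, 0], "yaw": 0}, {"offset": [0, 0, 0], "yaw": 0}, {"offset": [0, 0, 0], "yaw": 0}, {"offset": [0, 0, 0], "yaw": 0}, {"offset": [0, 0, 0], "yaw": 0}], hand=1, squeeze=30)

```text
time: 17.05
tool_pos: [0.4762, 0.1462, 0.0421]
tool_rot: [3.141, -0.001, 0.1]
contact_force: [-1.2, 0.1, 5.5]
opening: 0.0335
grip_force: 30.0
```

```bash
python3 go.py .4778,.1466,.15,.1474 .6006,.0207,.15,.1474 
```

```text
t 17.05 pos [0.4762 0.1462 0.0421] rot [ 3.1415e+00 -6.0000e-04  9.9800e-02]
turn -0.048 then offset mm [   1.6   -0.2 -107.9]
turn 0.0 then offset mm [103.  142.6   0. ]
```

send_rows(plan=[{"offset": [0, 0, -20], "yaw": 0}, {"offset": [0, 0, -30], "yaw": 0}, {"offset": [0, 0, -30], "yaw": 0}, {"offset": [0, 0, -28], "yaw": -0.048}, {"offset": [17, 23, 0], "yaw": 0}, {"offset": [17, 24, 0], "yaw": 0}, {"offset": [17, 24, 0], "yaw": 0}, {"offset": [17, 24, 0], "yaw": 0}, {"offset": [18, 24, 0], "yaw": 0}, {"offset": [17, 23, 0], "yaw": 0}, {"offset": [0, 0, 0], "yaw": 0}, {"offset": [0, 0, 0], "yaw": 0}])

```text
time: 18.25
tool_pos: [0.5983, 0.0206, 0.1486]
tool_rot: [-3.141, 0.002, 0.147]
contact_force: [-0.5, -0.1, -2.3]
opening: 0.0336
grip_force: 30.0
```

```bash
python3 go.py .6,.0207,.042,.1474 
```

```text
t 18.25 pos [0.5983 0.0206 0.1486] rot [-3.1409e+00  2.2000e-03  1.4670e-01]
turn -0.001 then offset mm [  1.7   0.2 106.6]
```

send_rows(plan=[{"offset": [1, 0, 35], "yaw": 0}, {"offset": [0, 0, 35], "yaw": 0}, {"offset": [0, 0, 25], "yaw": 0}, {"offset": [0, 0, 8], "yaw": 0}, {"offset": [0, 0, 4], "yaw": 0}, {"offset": [0, 0, 0], "yaw": 0}, {"offset": [0, 0, 0], "yaw": 0}, {"offset": [0, 0, 0], "yaw": 0}])

```text
time: 19.05
tool_pos: [0.6006, 0.021, 0.044]
tool_rot: [3.141, -0.002, 0.148]
contact_force: [-0.4, 1.5, -1.6]
opening: 0.0334
grip_force: 30.0
```

send_rows(plan=[{"offset": [0, 0, 0], "yaw": 0}, {"offset": [0, 0, 0], "yaw": 0}, {"offset": [0, 0, 0], "yaw": 0}, {"offset": [0, 0, 0], "yaw": 0}, {"offset": [0, 0, 0], "yaw": 0}, {"offset": [0, 0, -20], "yaw": 0}, {"offset": [0, 0, -30], "yaw": 0}, {"offset": [0, 0, -30], "yaw": 0}, {"offset": [0, 0, -30], "yaw": 0}, {"offset": [0, 0, 0], "yaw": 0}], hand=0.35)

```text
time: 20.05
tool_pos: [0.6022, 0.0209, 0.1573]
tool_rot: [3.139, -0.008, 0.148]
contact_force: [0.5, -1.1, -0.6]
opening: 0.0598
grip_force: 0.0
```

```bash
python3 go.py .5853,-.3012,.15,.186 .5853,-.3012,.042,.186 
```

```text
t 20.05 pos [0.6022 0.0209 0.1573] rot [ 3.1395 -0.0083  0.1479]
turn -0.038 then offset mm [-76.1 313.4   7.3]
turn 0.0 then offset mm [  0.  -0. 108.]
```

send_rows(plan=[{"offset": [0, 0, 0], "yaw": -0.038}, {"offset": [-7, 28, 0], "yaw": 0}, {"offset": [-7, 29, 0], "yaw": 0}, {"offset": [-7, 29, 0], "yaw": 0}, {"offset": [-7, 29, 0], "yaw": 0}, {"offset": [-7, 29, 0], "yaw": 0}, {"offset": [-7, 29, 0], "yaw": 0}, {"offset": [-7, 29, 0], "yaw": 0}, {"offset": [-7, 28, 0], "yaw": 0}, {"offset": [-7, 28, 0], "yaw": 0}, {"offset": [-7, 28, 0], "yaw": 0}, {"offset": [-6, 27, 20], "yaw": 0}, {"offset": [0, 0, 20], "yaw": 0}, {"offset": [0, 0, 0], "yaw": 0}, {"offset": [0, 0, 0], "yaw": 0}, {"offset": [0, 0, 0], "yaw": 0}], hand=0.5)

```text
time: 21.65
tool_pos: [0.5836, -0.3002, 0.1137]
tool_rot: [3.141, -0.001, 0.187]
contact_force: [0.6, 0.8, -1.4]
opening: 0.0458
grip_force: 0.0
```

```bash
python3 go.py .5853,-.3012,.042,.186; python3 -c "
from cell import read_camera
import cv2
a=read_camera('side')[120:280,220:500,::-1]
cv2.imwrite('pics/s4.png',cv2.resize(a,None,fx=2.6,fy=2.6))"
```

```text
t 21.65 pos [ 0.5836 -0.3002  0.1137] rot [ 3.1406e+00 -1.1000e-03  1.8670e-01]
turn 0.001 then offset mm [ 1.5  1.3 71.7]
```

View pics/s4.png

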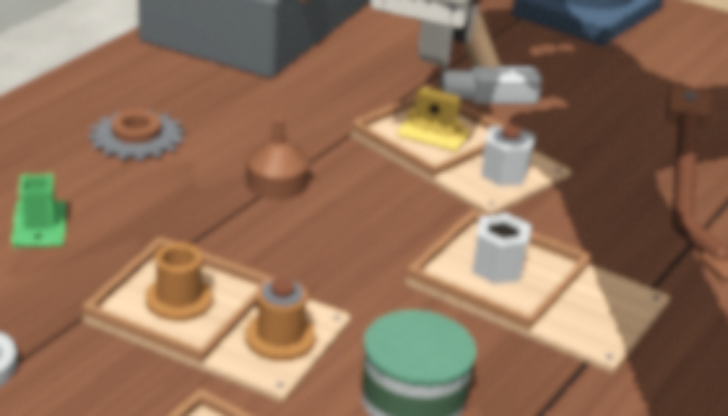

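The bushing stands in its tray at (180,280). The gripper is over the mount at (435,118), and the hammer head at (500,85) lies below body height.

send_rows(plan=[{"offset": [1, 1, 25], "yaw": 0}, {"offset": [0, 0, 25], "yaw": 0}, {"offset": [0, 0, 21], "yaw": 0}, {"offset": [0, 0, 0], "yaw": 0}, {"offset": [0, 0, 0], "yaw": 0}])

```text
time: 22.2
tool_pos: [0.5847, -0.3013, 0.0428]
tool_rot: [3.141, -0.001, 0.186]
contact_force: [-0.0, 0.4, 0.7]
opening: 0.046
grip_force: 0.0
```

send_rows(plan=[{"offset": [0, 0, 0], "yaw": 0}, {"offset": [0, 0, 0], "yaw": 0}, {"offset": [0, 0, 0], "yaw": 0}, {"offset": [0, 0, 0], "yaw": 0}, {"offset": [0, 0, 0], "yaw": 0}, {"offset": [0, 0, 0], "yaw": 0}, {"offset": [0, 0, 0], "yaw": 0}], hand=1, squeeze=15)

```text
time: 22.9
tool_pos: [0.5842, -0.3015, 0.0421]
tool_rot: [3.141, -0.0, 0.186]
contact_force: [-0.4, -0.6, 4.3]
opening: 0.0121
grip_force: 15.0
```

```bash
python3 go.py .5853,-.3012,.15,.0354 .4707,.1413,.15,.0354 
```

```text
t 22.9 pos [ 0.5842 -0.3015  0.0421] rot [ 3.1412e+00 -3.0000e-04  1.8580e-01]
turn 0.15 then offset mm [   1.1   -0.3 -107.9]
turn 0.0 then offset mm [ -98.9 -446.3   -0. ]
```

send_rows(plan=[{"offset": [0, 0, -20], "yaw": 0}, {"offset": [0, 0, -30], "yaw": 0}, {"offset": [0, 0, -30], "yaw": 0.075}, {"offset": [0, 0, -28], "yaw": 0.075}, {"offset": [-7, -31, 0], "yaw": 0}, {"offset": [-7, -32, 0], "yaw": 0}, {"offset": [-7, -32, 0], "yaw": 0}, {"offset": [-7, -32, 0], "yaw": 0}, {"offset": [-7, -32, 0], "yaw": 0}, {"offset": [-7, -32, 0], "yaw": 0}, {"offset": [-7, -32, 0], "yaw": 0}, {"offset": [-7, -32, 0], "yaw": 0}, {"offset": [-7, -32, 0], "yaw": 0}, {"offset": [-7, -32, 0], "yaw": 0}, {"offset": [-7, -32, 0], "yaw": 0}, {"offset": [-7, -32, 0], "yaw": 0}, {"offset": [-7, -32, 0], "yaw": 0}, {"offset": [-8, -31, 0], "yaw": 0}, {"offset": [0, 0, 0], "yaw": 0}, {"offset": [0, 0, 0], "yaw": 0}])

```text
time: 24.9
tool_pos: [0.4691, 0.1411, 0.1496]
tool_rot: [3.141, -0.0, 0.038]
contact_force: [-0.4, 0.1, 0.2]
opening: 0.0121
grip_force: 15.0
```

```bash
python3 go.py .47,.1413,.042,.0354 
```

```text
t 24.9 pos [0.4691 0.1411 0.1496] rot [ 3.1412 -0.      0.0377]
turn 0.002 then offset mm [  0.9  -0.2 107.6]
```

send_rows(plan=[{"offset": [0, 0, 35], "yaw": 0}, {"offset": [0, 0, 35], "yaw": 0}, {"offset": [0, 0, 25], "yaw": 0}, {"offset": [0, 0, 8], "yaw": 0}, {"offset": [0, 0, 4], "yaw": 0}, {"offset": [0, 0, 0], "yaw": 0}, {"offset": [0, 0, 0], "yaw": 0}, {"offset": [0, 0, 0], "yaw": 0}])

```text
time: 25.7
tool_pos: [0.47, 0.1408, 0.0437]
tool_rot: [-3.141, -0.002, 0.036]
contact_force: [0.3, -0.4, -0.3]
opening: 0.0119
grip_force: 15.0
```

send_rows(plan=[{"offset": [0, 0, 0], "yaw": 0}, {"offset": [0, 0, 0], "yaw": 0}, {"offset": [0, 0, 0], "yaw": 0}, {"offset": [0, 0, 0], "yaw": 0}, {"offset": [0, 0, 0], "yaw": 0}, {"offset": [0, 0, -20], "yaw": 0}, {"offset": [0, 0, -30], "yaw": 0}, {"offset": [0, 0, -30], "yaw": 0}, {"offset": [0, 0, -30], "yaw": 0}, {"offset": [0, 0, 0], "yaw": 0}], hand=0.5)

```text
time: 26.7
tool_pos: [0.4713, 0.1411, 0.1564]
tool_rot: [-3.141, -0.008, 0.036]
contact_force: [0.1, -0.5, -1.2]
opening: 0.0459
grip_force: 0.0
```

```bash
python3 go.py .4427,-.1613,.15,0 .4427,-.1613,.04,0 
```

```text
t 26.7 pos [0.4713 0.1411 0.1564] rot [-3.1409 -0.0076  0.0359]
turn 0.036 then offset mm [-28.6 302.4   6.4]
turn 0.0 then offset mm [  0.  -0. 110.]
```

send_rows(plan=[{"offset": [0, 0, 0], "yaw": 0.036}, {"offset": [-3, 30, 0], "yaw": 0}, {"offset": [-3, 30, 0], "yaw": 0}, {"offset": [-3, 30, 0], "yaw": 0}, {"offset": [-3, 30, 0], "yaw": 0}, {"offset": [-3, 30, 0], "yaw": 0}, {"offset": [-3, 30, 0], "yaw": 0}, {"offset": [-3, 30, 0], "yaw": 0}, {"offset": [-3, 30, 0], "yaw": 0}, {"offset": [-2, 31, 0], "yaw": 0}, {"offset": [-2, 31, 20], "yaw": 0}, {"offset": [0, 0, 20], "yaw": 0}, {"offset": [0, 0, 0], "yaw": 0}, {"offset": [0, 0, 0], "yaw": 0}, {"offset": [0, 0, 0], "yaw": 0}], hand=0.35)

```text
time: 28.2
tool_pos: [0.4415, -0.1609, 0.1133]
tool_rot: [3.141, -0.001, 0.001]
contact_force: [0.5, 0.7, 0.8]
opening: 0.0595
grip_force: 0.0
```

```bash
python3 go.py .4427,-.1613,.04,0; python3 -c "
from cell import read_camera
import cv2
a=read_camera('side')[170:400,80:500,::-1]
cv2.imwrite('pics/s5.png',cv2.resize(a,None,fx=1.9,fy=1.9))"
```

```text
t 28.2 pos [ 0.4415 -0.1609  0.1133] rot [ 3.1412e+00 -8.0000e-04  7.0000e-04]
turn 0.001 then offset mm [ 1.2  0.4 73.3]
```

View pics/s5.png

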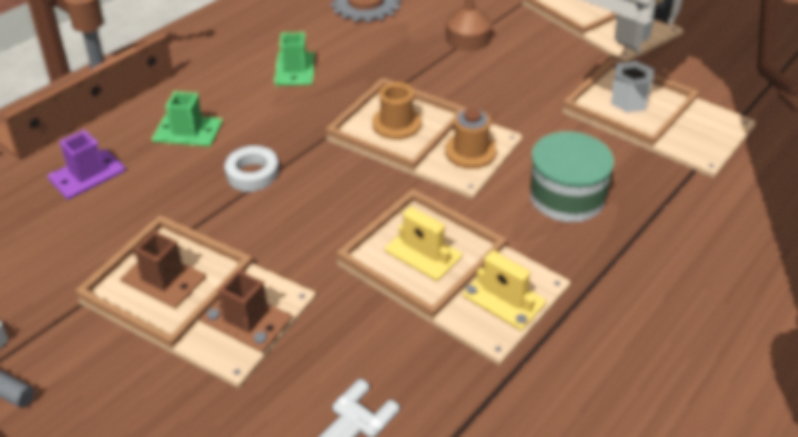

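The mount stands in its tray at (424,242), the bushing at (397,110) and the socket at (160,265) stay upright, and the nut waits in the spare tray at (633,88).

send_rows(plan=[{"offset": [1, 0, 25], "yaw": 0}, {"offset": [0, 0, 25], "yaw": 0}, {"offset": [0, 0, 23], "yaw": 0}, {"offset": [0, 0, 0], "yaw": 0}, {"offset": [0, 0, 0], "yaw": 0}])

```text
time: 28.75
tool_pos: [0.4426, -0.1611, 0.0404]
tool_rot: [3.141, -0.0, 0.0]
contact_force: [0.1, -0.7, -0.4]
opening: 0.0597
grip_force: 0.0
```

send_rows(plan=[{"offset": [0, 0, 0], "yaw": 0}, {"offset": [0, 0, 0], "yaw": 0}, {"offset": [0, 0, 0], "yaw": 0}, {"offset": [0, 0, 0], "yaw": 0}, {"offset": [0, 0, 0], "yaw": 0}, {"offset": [0, 0, 0], "yaw": 0}, {"offset": [0, 0, 0], "yaw": 0}], hand=1, squeeze=25)

```text
time: 29.45
tool_pos: [0.4426, -0.1614, 0.0405]
tool_rot: [3.141, -0.001, -0.0]
contact_force: [-0.7, 0.3, 7.6]
opening: 0.0368
grip_force: 24.5
```

```bash
python3 go.py .4424,-.1613,.15,-.2186 .5848,-.3043,.15,-.2186 
```

```text
t 29.45 pos [ 0.4426 -0.1614  0.0405] rot [ 3.1409e+00 -1.3000e-03 -3.0000e-04]
turn 0.218 then offset mm [-2.000e-01 -1.000e-01 -1.095e+02]
turn 0.0 then offset mm [170.  108.7   0. ]
```

send_rows(plan=[{"offset": [0, 0, -20], "yaw": 0}, {"offset": [0, 0, -30], "yaw": 0}, {"offset": [0, 0, -30], "yaw": 0.109}, {"offset": [0, 0, -30], "yaw": 0.109}, {"offset": [21, 13, 0], "yaw": 0}, {"offset": [21, 13, 0], "yaw": 0}, {"offset": [21, 14, 0], "yaw": 0}, {"offset": [21, 14, 0], "yaw": 0}, {"offset": [21, 14, 0], "yaw": 0}, {"offset": [21, 14, 0], "yaw": 0}, {"offset": [22, 14, 0], "yaw": 0}, {"offset": [22, 13, 0], "yaw": 0}, {"offset": [0, 0, 0], "yaw": 0}, {"offset": [0, 0, 0], "yaw": 0}, {"offset": [0, 0, 0], "yaw": 0}])

```text
time: 30.95
tool_pos: [0.5837, -0.3036, 0.1493]
tool_rot: [-3.141, 0.002, -0.218]
contact_force: [-0.2, -0.0, -2.4]
opening: 0.0369
grip_force: 24.5
```

```bash
python3 go.py .5848,-.3043,.041,-.2186 
```

```text
t 30.95 pos [ 0.5837 -0.3036  0.1493] rot [-3.1409e+00  1.7000e-03 -2.1800e-01]
turn 0.001 then offset mm [  1.2   0.4 108.3]
```

send_rows(plan=[{"offset": [0, 0, 35], "yaw": 0}, {"offset": [0, 0, 35], "yaw": 0}, {"offset": [0, 0, 25], "yaw": 0}, {"offset": [0, 0, 9], "yaw": 0}, {"offset": [0, 0, 4], "yaw": 0}, {"offset": [0, 0, 0], "yaw": 0}, {"offset": [0, 0, 0], "yaw": 0}, {"offset": [0, 0, 0], "yaw": 0}])

```text
time: 31.75
tool_pos: [0.5852, -0.3049, 0.0433]
tool_rot: [3.141, -0.002, -0.218]
contact_force: [0.5, 0.1, -1.0]
opening: 0.037
grip_force: 24.5
```

send_rows(plan=[{"offset": [0, 0, 0], "yaw": 0}, {"offset": [0, 0, 0], "yaw": 0}, {"offset": [0, 0, 0], "yaw": 0}, {"offset": [0, 0, 0], "yaw": 0}, {"offset": [0, 0, 0], "yaw": 0}, {"offset": [0, 0, -20], "yaw": 0}, {"offset": [0, 0, -30], "yaw": 0}, {"offset": [0, 0, -30], "yaw": 0}, {"offset": [0, 0, -40], "yaw": 0}, {"offset": [-30, 0, -30], "yaw": 0}, {"offset": [-40, 10, -30], "yaw": 0}, {"offset": [-40, 10, 0], "yaw": 0}, {"offset": [-40, 10, 0], "yaw": 0}, {"offset": [-40, 10, 0], "yaw": 0}, {"offset": [-30, 10, 0], "yaw": 0}, {"offset": [0, 0, 0], "yaw": 0}, {"offset": [0, 0, 0], "yaw": 0}, {"offset": [0, 0, 0], "yaw": 0}], hand=0.3)

```text
time: 33.55
tool_pos: [0.3605, -0.3058, 0.2213]
tool_rot: [3.141, -0.001, -0.218]
contact_force: [-0.7, 0.3, 0.4]
opening: 0.0643
grip_force: 0.0
```

```bash
python3 -c "
from cell import read_camera
import cv2
a=read_camera('top')[160:340,100:450,::-1]
cv2.imwrite('pics/t6.png',cv2.resize(a,None,fx=2.2,fy=2.2))
a=read_camera('side')[130:390,80:500,::-1]
cv2.imwrite('pics/s6.png',cv2.resize(a,None,fx=1.9,fy=1.9))"
```

```text
(no output)
```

View pics/t6.png

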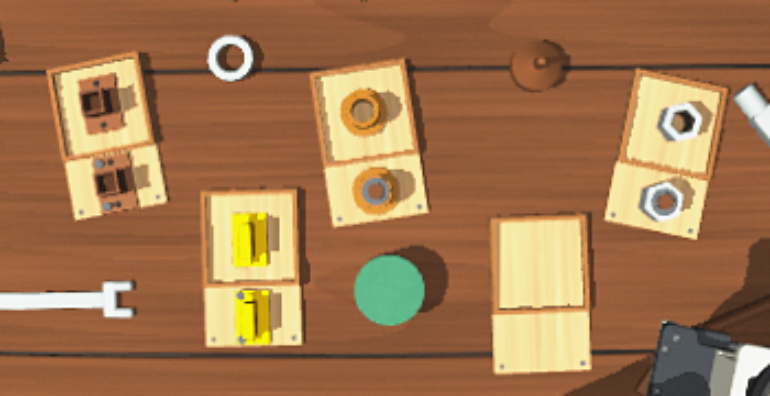

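View pics/s6.png

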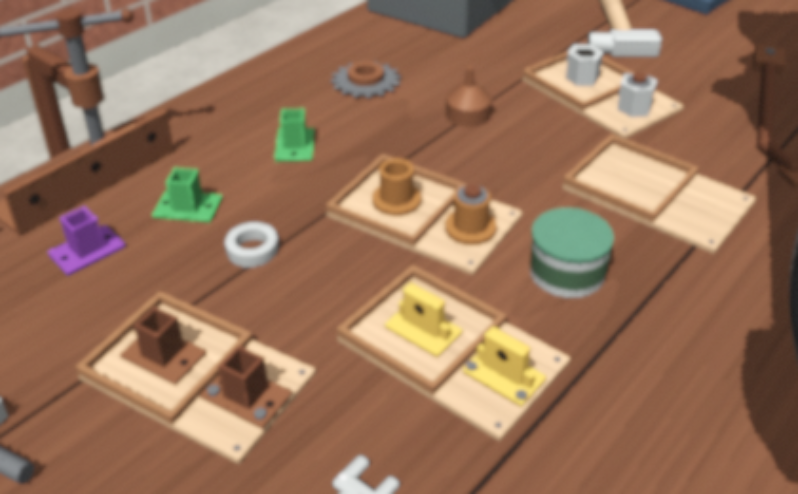

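All four parts stand upright and centred beside their matching specimens: socket (98,103), mount (250,240), bushing (362,110) and nut (682,122) in the top crop. The spare tray is empty and the arm is clear.

```bash
python3 -c "
from cell import ticket
print(ticket.hand_in())"
```

```text
the job is handed in; nothing more can be done
None
```

All four spares now stand upright and released near the middle of their matching trays, the spare tray is empty, and I handed the job in at about 34 s of the 131 s limit; no verdict came back.

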